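# Spring check of a tilt stage

## Robot

A 6-joint arm with a two-finger parallel gripper is mounted at the origin on the work surface. World frame = base frame: x ahead of the robot, y to its left, z up, the work surface at z = 0. Lengths are in m, angles in degrees, forces in N, time in s.
With the tool pointing down it reaches from about 0.3 to 0.75 m from the base axis. Payload 8.5 kg.
Tool frame: the origin (TCP) lies at the very end of the fingers, on their centre line; the grasp point (between the pads) lies 19 mm behind it (hold_point_z is the distance from the TCP to the grasp point, in m); z points along the fingers, y is the direction in which the jaws open and shut (so a half turn about z gives the same grasp; the last joint's range is limited). The gripper opens to 85 mm and grips with 20 to 120 N. Pads are 22 mm wide; open, the fingers measure 114 mm over their backs; the gripper's body (76 mm by 85 mm) begins 54 mm behind the grasp point. The pads swing forward as they close: fully open they stand 13 mm farther back than shut.
Start: joints at [62.435, 21.807, 74.336, -0, 83.858, -12.336], TCP at [0.144, 0.531, 0.231] pointing down, gripper open.
Joint ranges: [-178.18, 178.18], [-50.72, 133.34], [12.68, 142.11], [-81.47, 261.47], [9.98, 163.14], [-165.26, 165.26]. Speed limits (degrees/s): [136.94, 136.94, 180, 180, 180, 180].

## Interface

Orientations are given as a 3x3 rotation matrix whose columns are the frame's x, y, z axes.
In Python, from rig import observe, get_image, close_job, hold_point_z gives the robot as it stands. The module is installed in compiled form; this text tells all that it offers.
- The arm moves only by the tool jog_arm, never from a script. Its arguments are lists of equal length, an entry for each row: "travel": the shift along the world's x, y, z in m, a list of three; "dr": the turn, a rotation vector about the world's x, y, z in rad, a list of three. In form: {"travel": [[x, y, z], ...], "dr": [[rx, ry, rz], ...]}. A call has 1 to 20 rows; each row shifts and turns the commanded pose from where the row before left it; what a row does not reach is not made up. A row lasts 1/12 s, in which the tool goes at most 41.7 mm and 7.16 degrees, less where a joint would pass 70% of its speed; a pose out of reach is approached as far as the arm can. A call with a gripper value outside its range is refused whole. "jaw" is the finger opening in m, from 0 to 0.0854, set as the call begins (left out, the last holds). The fingers move at their own pace and stop on an object; "newtons" is the grip in N (left out, the last holds). Time passes only in rows, so rows that do not move let the fingers close. It gives the time, the measured TCP pose, the force and the opening at its end, in the units of the state.
- observe(): the state, without advancing time (a new reading comes with each control period).
- get_image(name): name is "scene" or "top" or "wrist"; returns a dict with "color" (420x560x3 uint8, red, green, blue), "fovy" (degrees; the focal length in pixels is half the picture's height over the tangent of half this angle, whatever the lens; pixels are square), "cx", "cy" (the principal point, pixels), "R" (3x3) and "t" (3): a world point X has camera coordinates R X + t. Camera axes: x right, y down, z forward; pixel columns grow to the right and rows downward; lengths in m; the calibration is good to about 2 mm. A picture is of the moment at which its call begins. There is no depth.
- close_job(): hands the job in, once; it reports no verdict.
The state is a dict: "time_s": time; "q": joint angles; "qvel": joint speeds; "joint_efforts": joint torques, N m; "position": TCP position; "tool_rot": TCP orientation; "ft_force": force on the tool from outside, world axes, zero at the start; "wrist_torque": the same for the moment, N m; "grip_width": finger opening in m.
Only numpy, scipy, OpenCV 4.12 (cv2) and the standard library are available. Lean on these libraries where they do the work, as an engineer would, in place of code of your own. Each camera call takes 0.05 s, during which the arm holds its last target.

## Task

Check the spring of the dish tilt stage: with a fingertip, press down the black corner pad on the green mark's side until the blue pointer stands level with the green mark, not past it, hold it there for about a second, then let the corner spring back up so that the pointer stands at the middle of the scale again, and move clear. Do not press the other corner. Leave the dish lying on the plate and the things around the stage where they are; nothing is gripped or lifted.

Things in the scene. Friction and masses are not known exactly. Their poses are not given: they have to be found in the camera images.
- stage: the tilt stage, fixed to the bench: black base 150 x 180 x 12 mm, an aluminium plate (115 x 170 x 8 mm, top face 64 mm above the bench) rocking on it, and on its far side a white upright scale bar (136 mm long, top edge 188 mm above the bench). Origin on the bench under the plate's middle; x points across the plate to the scale, y to its left along the scale, z up. The hinge runs along x, 60 mm above the origin. The pads lie on the two corners away from the scale
- stage_axis (a point): fixed point on the hinge axis, 60 mm above the stage's origin, with the stage's axes
- tilt_plate (a joint): tilt of the plate in rad: 0 at rest (level), positive when the left (stage +y) side is pressed down, negative when the right side is; stops at -0.42 and 0.42. A spring returns it to 0: about 1.2 N m per rad, so about 2.7 N on a pad at 0.15 rad and 5.7 N at 0.3 rad; well damped
- pointer_tip (a point): centre of the blue ball (10 mm across) at the top of the blue upright pointer carried by the plate, 130 mm above the hinge axis and 80 mm from the stage's middle in its +x. It leans towards the side that is pressed: it moves along the scale by 130 mm x sin(tilt), 0 at the middle. Its axes are those of the stage when the plate is level
- plate_center (a point): middle of the plate's top face, 4 mm above the hinge axis; tilts with the plate
- pad_left_top (a point): top of the black domed rubber pad (28 mm across, 8 mm high) on the plate's left (stage +y) corner, 42 mm from the hinge's middle in stage -x and 66 mm in +y; 72 mm above the bench at rest (the rules call this pad tilt_plate_c0). It goes down about 6.6 mm per 0.1 rad
- pad_right_top (a point): top of the same kind of pad on the right (stage -y) corner, 66 mm to the other side (tilt_plate_c1 in the rules)
- green_mark_mid (a point): middle of the green clip mark (14 x 12 x 20 mm, 12 mm along the scale) straddling the scale bar's top edge, 188 mm above the bench, 18 to 38 mm left or right of the scale's middle, with the stage's axes. Fixed during a run
- yellow_mark_mid (a point): middle of the yellow clip mark of the same size, always on the other side of the scale; it plays no part
- dish: clear covered culture dish, 64 mm across, 15 mm high, lying loose near the middle of the plate; origin at its underside's centre
- tip_box: white pipette-tip box with a blue top, 110 x 80 x 72 mm, loose on the bench to the stage's left; origin at its underside's centre
- tube_rack: low black microtube rack, 70 x 130 x 34 mm, loose, beyond the scale; origin at its underside's centre
- jar: amber jar with blue cap, 50 mm across, 75 mm high, loose, to the stage's right; origin at its underside's centre
Not all that is in view belongs to the job. Of the things that look like the stage, the largest one is meant.

How it is judged:
By the outcome, as a careful person would: the job done as asked, in the order asked, and still so for the second after the job is handed in, with the robot touching nothing.
It also fails if it takes over 40 s, if anything falls off the work surface, if the arm or the gripper's body presses on something with over 40 N, if the wrist force passes 120 N, or if a joint passes its speed limit or range.

## Working session

There is one attempt and no reset: what is moved stays moved. The work goes in short steps, Python scripts to look and compute and a tool call to move; the robot and the scene stay as the last step left them, time stands still between calls to the robot, and variables do not carry over. Pictures are saved under pics/ and viewed, and the job is handed in when it is done.

Besides the shell and the picture viewer there is one more tool, called after ">>>" in YAML: its name, and indented under it one key for each argument. jog_arm: Moves the arm, as the interface text tells. Its arguments: {"type":"object","properties":{"travel":{"type":"array"},"dr":{"type":"array"},"jaw":{"type":"number"},"newtons":{"type":"number"}},"required":["travel","dr"]}

```bash
mkdir -p pics; cat > h.py <<'E'
import numpy as np, cv2
from rig import observe,get_image
def K(im):
    f=im["color"].shape[0]/2/np.tan(np.radians(im["fovy"])/2)
    return f,im["cx"],im["cy"]
def ray(im,u,v):
    f,cx,cy=K(im);R=np.array(im["R"]);t=np.array(im["t"])
    return -R.T@t, R.T@np.array([(u-cx)/f,(v-cy)/f,1.])
def onz(im,u,v,z):
    o,d=ray(im,u,v); return o+d*(z-o[2])/d[2]
def proj(im,X):
    f,cx,cy=K(im);p=np.array(im["R"])@np.array(X)+np.array(im["t"]);return np.array([cx+f*p[0]/p[2],cy+f*p[1]/p[2]])
def tri(a,b):
    A=[];B=[]
    for im,u,v in (a,b):
        o,d=ray(im,u,v);d=d/np.linalg.norm(d);P=np.eye(3)-np.outer(d,d);A.append(P);B.append(P@o)
    return np.linalg.lstsq(np.vstack(A),np.hstack(B),rcond=None)[0]
def save(im,n): cv2.imwrite("pics/"+n,im["color"][:,:,::-1])
E
python3 - <<'E'
from h import *
for n in("scene","top","wrist"):
    im=get_image(n);save(im,n+"0.png");print(n,im["fovy"],-np.array(im["R"]).T@im["t"])
s=observe();print(s["time_s"],s["ft_force"],s["tool_rot"],s["grip_width"])
E
```

```text
scene 56.438505929235816 [1.00565088 0.08885059 0.74215363]
top 44.94041780416247 [0.38884405 0.04160435 1.1626057 ]
wrist 63.79361790636167 [0.07706384 0.54986146 0.37414321]
0.15 [ 0.19857593 -0.04782797  1.18097769] [[-9.64876993e-01  2.62701602e-01 -5.06030908e-04]
 [ 2.62701980e-01  9.64876558e-01 -9.46949856e-04]
 [ 2.39492117e-04 -1.04662545e-03 -9.99999424e-01]] 0.08552057924822022
```

View pics/scene0.png

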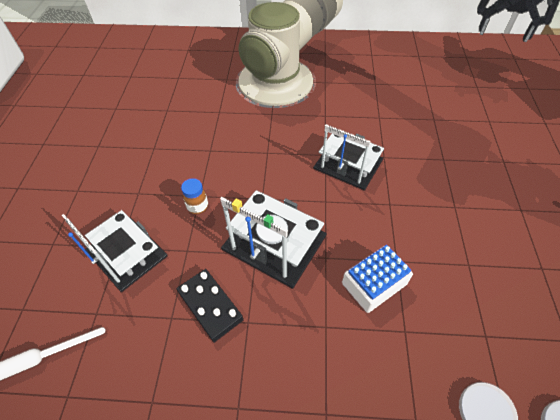

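View pics/top0.png

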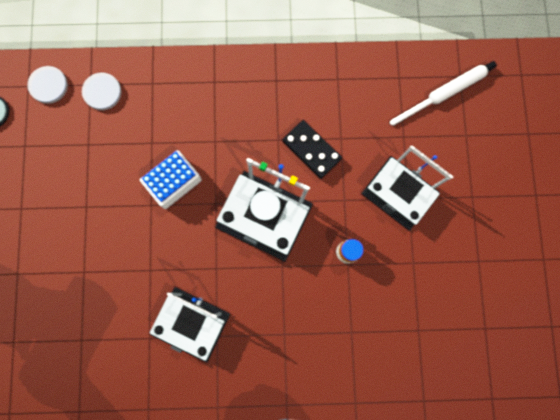

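View pics/wrist0.png

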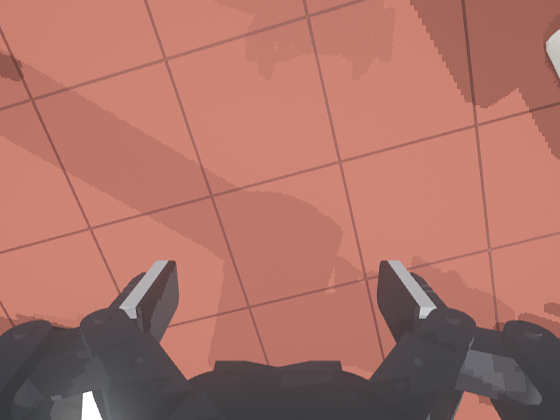

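The meant stage is the one with the dish: in the top view its pads are near (228,216) and (282,243), green mark (263,165) and yellow (294,180). Green is on the left (+y) side. I'll measure this precisely.

```bash
python3 - <<'E'
from h import *
T=get_image("top");S=get_image("scene")
cv2.imwrite("pics/tz.png",cv2.resize(T["color"][140:270,190:340,::-1],None,fx=5,fy=4.6,interpolation=cv2.INTER_CUBIC)[:600])
cv2.imwrite("pics/sz.png",cv2.resize(S["color"][180:300,200:340,::-1],None,fx=5,fy=5,interpolation=cv2.INTER_CUBIC))
def blobs(im,name,box):
    h=cv2.cvtColor(im["color"],cv2.COLOR_RGB2HSV);x0,y0,x1,y1=box
    R={'g':((45,90,40),(80,255,255)),'y':((20,120,100),(34,255,255)),'b':((105,120,60),(125,255,255)),'k':((0,0,0),(180,255,55))}
    for k,(a,b) in R.items():
        m=cv2.inRange(h,a,b)[y0:y1,x0:x1]
        n,_,st,c=cv2.connectedComponentsWithStats(m)
        for i in range(1,n):
            if st[i,4]>5: print(name,k,st[i,:]+[x0,y0,0,0,0],c[i]+[x0,y0])
blobs(T,'top',(205,150,325,262));blobs(S,'scene',(215,185,330,290))
E
```

```text
top g [259 162   8   9  49] [262.87755102 165.87755102]
top y [289 176   9   9  60] [292.85 179.9 ]
top b [279 164   4   8  21] [280.42857143 167.0952381 ]
top k [292 150  33  28 373] [311.42359249 160.15549598]
top k [243 172   5   4  15] [245.13333333 173.6       ]
top k [254 177  17   9  51] [261.52941176 181.11764706]
top k [281 190  18  11  56] [289.92857143 194.92857143]
top k [246 199  40  30 218] [267.29816514 216.95412844]
top k [304 201   8   7  28] [307.75       203.39285714]
top k [224 212   9  10  67] [227.89552239 216.56716418]
top k [216 223  72  39 391] [252.61381074 242.65984655]
top k [278 239   9   9  67] [282.08955224 242.91044776]
scene g [264 214   9  14  90] [267.94444444 220.53333333]
scene y [232 198  10  14 103] [236.4368932  204.73786408]
scene b [246 217   8  39 113] [250.0619469  235.38053097]
scene k [253 195  11   8  34] [257.26470588 198.20588235]
scene k [262 211   6   6  15] [264.6        213.33333333]
scene k [269 212   4   2   6] [270.16666667 212.66666667]
scene k [286 220   9   6  13] [289.76923077 222.61538462]
scene k [307 220   8   9  29] [309.17241379 223.79310345]
scene k [252 224   9  17  47] [254.65957447 232.63829787]
scene k [288 226   2   8   8] [288.875 229.5  ]
scene k [ 221  231  105   57 1390] [273.77194245 259.79064748]
scene k [269 243  12   7  35] [275.68571429 245.68571429]
scene k [216 284   4   6   8] [217.75 286.  ]
```

View pics/tz.png

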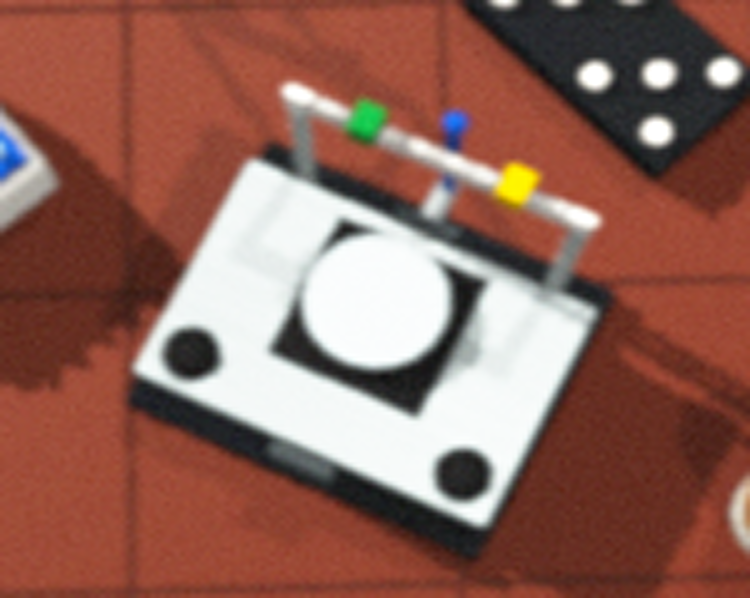

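View pics/sz.png

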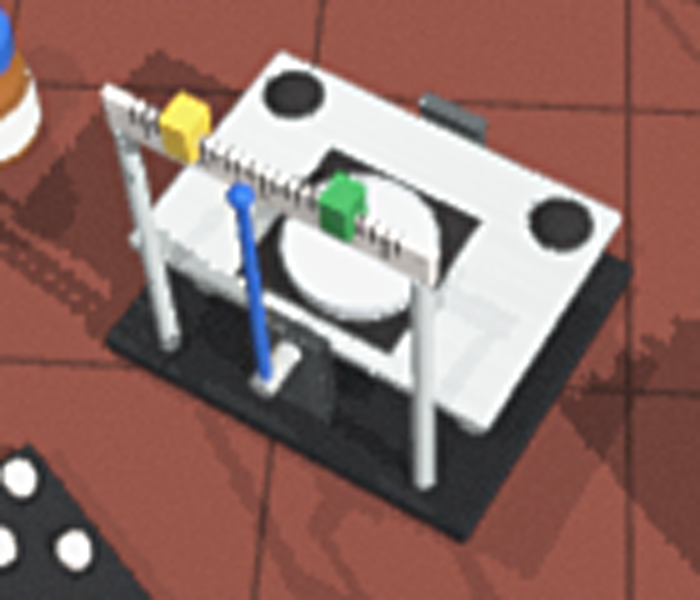

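```bash
python3 - <<'E'
from h import *
T=get_image("top");S=get_image("scene")
pl=onz(T,227.9,216.5,.070);pr=onz(T,282.1,242.9,.070)
pl2=onz(S,200+560/5,180+222/5,.07);pr2=onz(S,200+293/5,180+94/5,.07)
print("pads",pl,pr,np.linalg.norm(pl-pr),"scene",pl2,pr2,np.linalg.norm(pl2-pr2))
y=(pl-pr)[:2];y/=np.linalg.norm(y);x=np.array([y[1],-y[0]])
O=(pl+pr)[:2]/2+.042*x
print("O",O,"x",x,"y",y,np.degrees(np.arctan2(x[1],x[0])))
def st(p): d=p[:2]-O; return np.round([d@x,d@y,p[2]],4)
for n,a,b in(("green",(262.9,165.9),(267.9,220.5)),("yellow",(292.85,179.9),(236.4,204.7)),("ball",(280.6,164.5),(248,219))):
    print(n,st(tri((T,)+tuple(a),(S,)+tuple(b))),st(onz(T,*a,.190)),st(onz(S,*b,.188)))
print("expected ball st top px",proj(T,[*(O+.08*x),.19]),proj(S,[*(O+.08*x),.19]))
for s in (.03,.025,.02): print(s,proj(S,[*(O+.0675*x+s*y),.188]),proj(T,[*(O+.0675*x+s*y),.198]))
E
```

```text
pads [0.55608994 0.11675991 0.07      ] [0.49531298 0.00083076 0.07      ] 0.13089463282405683 scene [0.56200666 0.11655579 0.07      ] [0.50238699 0.00074756 0.07      ] 0.1302537922332281
O [0.5628995  0.03929391] x [ 0.88566767 -0.4643197 ] y [0.4643197  0.88566767] -27.666202874676944
green [0.0664 0.0327 0.1893] [0.0659 0.0332 0.19  ] [0.0661 0.0315 0.188 ]
yellow [ 0.0668 -0.0325  0.1897] [ 0.0664 -0.032   0.19  ] [ 0.0662 -0.034   0.188 ]
ball [0.0833 0.0028 0.1926] [0.0838 0.0031 0.19  ] [0.0809 0.0006 0.188 ]
expected ball st top px [281.16531682 166.85767711] [247.92171201 217.8107131 ]
0.03 [266.70460436 220.71346611] [264.7061228  164.86344864]
0.025 [264.23714933 219.46829893] [267.00313637 165.95777561]
0.02 [261.78106252 218.22886856] [269.30176938 167.05287411]
```

>>> jog_arm:
  travel:
    - [0.0207, -0.0207, 0]
    - [0.0207, -0.0207, 0]
    - [0.0207, -0.0207, 0]
    - [0.0207, -0.0207, 0]
    - [0.0207, -0.0207, 0]
    - [0.0207, -0.0207, 0]
    - [0.0207, -0.0207, 0]
    - [0.0207, -0.0207, 0]
    - [0.0207, -0.0207, 0]
    - [0.0207, -0.0207, 0]
    - [0.0207, -0.0207, 0]
    - [0.0207, -0.0207, 0]
    - [0.0207, -0.0207, 0]
    - [0.0207, -0.0207, 0]
    - [0.0207, -0.0207, 0]
    - [0.0207, -0.0207, 0]
    - [0.0207, -0.0207, 0]
    - [0.0207, -0.0207, 0]
    - [0.0207, -0.0207, 0]
    - [0.0207, -0.0207, 0]
  dr:
    - [0, 0, 0]
    - [0, 0, 0]
    - [0, 0, 0]
    - [0, 0, 0]
    - [0, 0, 0]
    - [0, 0, 0]
    - [0, 0, 0]
    - [0, 0, 0]
    - [0, 0, 0]
    - [0, 0, 0]
    - [0, 0, 0]
    - [0, 0, 0]
    - [0, 0, 0]
    - [0, 0, 0]
    - [0, 0, 0]
    - [0, 0, 0]
    - [0, 0, 0]
    - [0, 0, 0]
    - [0, 0, 0]
    - [0, 0, 0]
  jaw: 0
  newtons: 20

```text
time_s: 2.02
position: [0.5593, 0.1154, 0.2313]
tool_rot: [[-0.965, 0.263, -0.0], [0.263, 0.965, 0.0], [0.0, 0.0, -1.0]]
ft_force: [0.3, 1.5, 0.5]
grip_width: -0.0
```

Descend to z ≈ 0.10 and look.

>>> jog_arm:
  travel:
    - [0, 0, -0.02]
    - [0, 0, -0.02]
    - [0, 0, -0.02]
    - [0, 0, -0.02]
    - [0, 0, -0.02]
    - [0, 0, -0.02]
    - [0, 0, -0.01]
    - [0, 0, 0]
    - [0, 0, 0]
  dr:
    - [0, 0, 0]
    - [0, 0, 0]
    - [0, 0, 0]
    - [0, 0, 0]
    - [0, 0, 0]
    - [0, 0, 0]
    - [0, 0, 0]
    - [0, 0, 0]
    - [0, 0, 0]

```text
time_s: 2.77
position: [0.5587, 0.1167, 0.1017]
tool_rot: [[-0.965, 0.263, 0.0], [0.263, 0.965, -0.0], [-0.0, -0.0, -1.0]]
ft_force: [1.0, -0.1, 0.6]
grip_width: 0.0002
```

```bash
python3 - <<'E'
from h import *
S=get_image("scene");s=observe();print(s["position"],s["ft_force"])
cv2.imwrite("pics/s1.png",cv2.resize(S["color"][150:300,200:380,::-1],None,fx=4,fy=4,interpolation=cv2.INTER_CUBIC))
save(get_image("wrist"),"w1.png")
E
```

```text
[0.55905048 0.11669038 0.10233207] [-0.71524133  0.47160639  0.01360813]
```

View pics/s1.png

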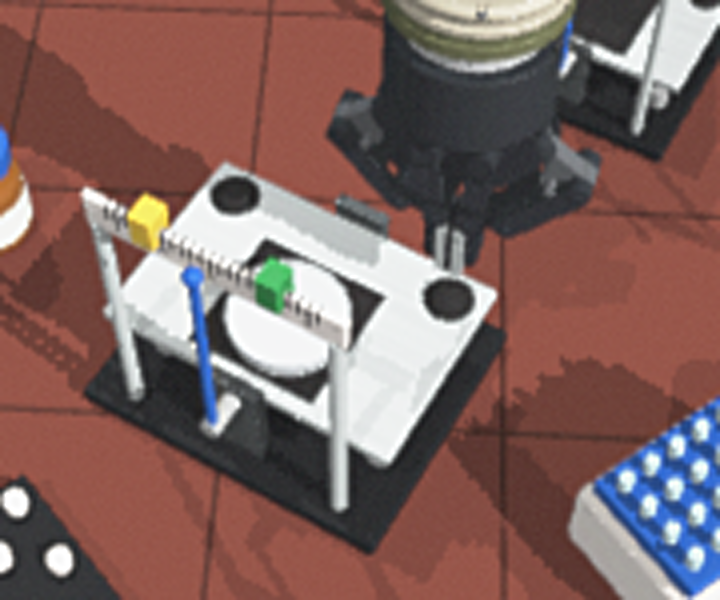

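View pics/w1.png

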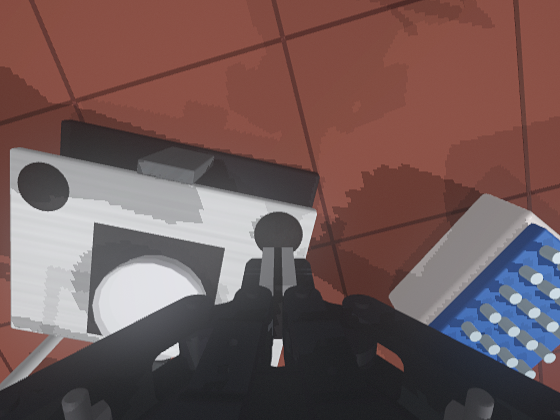

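```bash
python3 - <<'E'
from h import *
W=get_image("wrist");s=observe()
print(proj(W,s["position"]),onz(W,278,233,.070)); S=get_image("scene");print(proj(S,s["position"]))
E
```

```text
[275.0152195  263.98453309] [0.55667167 0.11888812 0.07      ]
[312.95200144 214.16367822]
```

The three views agree to about 3 mm, with the pad near (0.558, 0.118). I'll go down to just below pad height and look at the force.

>>> jog_arm:
  travel:
    - [0, 0.001, -0.006]
    - [0, 0, -0.006]
    - [0, 0, -0.006]
    - [0, 0, -0.006]
    - [0, 0, -0.004]
    - [0, 0, -0.003]
    - [0, 0, -0.003]
    - [0, 0, -0.002]
    - [0, 0, 0]
    - [0, 0, 0]
  dr:
    - [0, 0, 0]
    - [0, 0, 0]
    - [0, 0, 0]
    - [0, 0, 0]
    - [0, 0, 0]
    - [0, 0, 0]
    - [0, 0, 0]
    - [0, 0, 0]
    - [0, 0, 0]
    - [0, 0, 0]

```text
time_s: 3.8
position: [0.5586, 0.1178, 0.0655]
tool_rot: [[-0.965, 0.263, 0.0], [0.263, 0.965, 0.0], [-0.0, 0.0, -1.0]]
ft_force: [-1.2, 2.7, 0.5]
grip_width: -0.0001
```

```bash
cat > m.py <<'E'
from h import *
import sys
S=get_image("scene");s=observe();print(s["time_s"],s["position"],s["ft_force"])
O=np.array([.5659,.0393]);x=np.array([.8857,-.4643]);y=np.array([.4643,.8857])
h=cv2.cvtColor(S["color"],cv2.COLOR_RGB2HSV)
m=cv2.inRange(h,(105,120,60),(125,255,255));m[:,:225]=0;m[:,330:]=0;m[:195]=0;m[290:]=0
n,_,stt,c=cv2.connectedComponentsWithStats(m)
i=1+np.argmax(stt[1:,4]);top=stt[i,1]
ys,xs=np.nonzero(_==i);k=ys<=top+4;u,v=xs[k].mean(),ys[k].mean()
g=cv2.inRange(h,(45,90,40),(80,255,255));g[:,:225]=0;g[:,330:]=0;g[:195]=0;g[290:]=0
gy,gx=np.nonzero(g)
# intersect rays with plane through stage x = const
def pl(u,v,X):
    o,d=ray(S,u,v);a=((O-o[:2])@x+X)/(d[:2]@x);p=o+a*d;return np.round([(p[:2]-O)@y,p[2]],4)
print("ball px",u,v,pl(u,v,.08),"green",gx.mean(),gy.mean(),pl(gx.mean(),gy.mean(),.068))
cv2.imwrite("pics/"+sys.argv[1],cv2.resize(S["color"][180:300,200:340,::-1],None,fx=5,fy=5,interpolation=cv2.INTER_CUBIC))
E
python3 m.py s2.png
```

```text
3.85 [0.55855004 0.11771214 0.06552968] [-0.50030933  1.44499049  1.82410452]
ball px 254.0 222.17391304347825 [0.0129 0.191 ] green 267.94444444444446 220.53333333333333 [0.0335 0.1963]
```

View pics/s2.png

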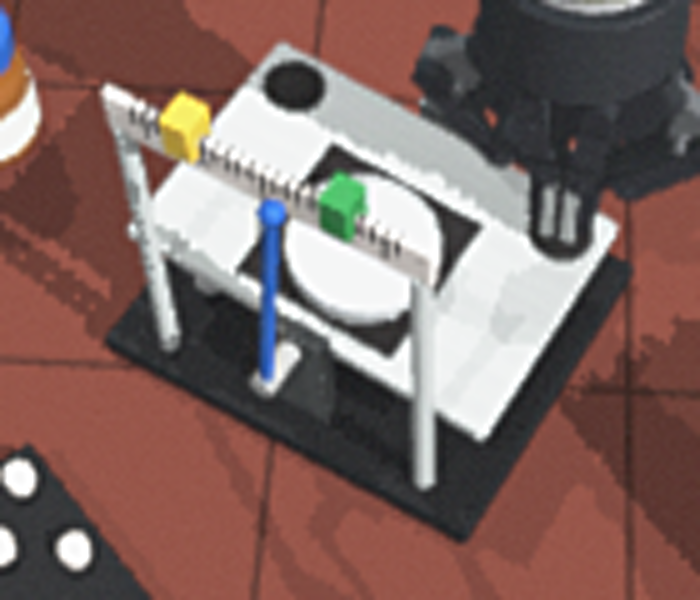

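Contact is good: the pointer moved to +13 mm for a 6.5 mm press, as expected. The target is about +32.5 mm, so I'll continue most of the way.

>>> jog_arm:
  travel:
    - [0, 0, -0.0015]
    - [0, 0, -0.0015]
    - [0, 0, -0.0015]
    - [0, 0, -0.0015]
    - [0, 0, -0.001]
    - [0, 0, 0]
    - [0, 0, 0]
  dr:
    - [0, 0, 0]
    - [0, 0, 0]
    - [0, 0, 0]
    - [0, 0, 0]
    - [0, 0, 0]
    - [0, 0, 0]
    - [0, 0, 0]

```text
time_s: 4.43
position: [0.5586, 0.1177, 0.0584]
tool_rot: [[-0.965, 0.263, 0.0], [0.263, 0.965, 0.0], [-0.0, 0.0, -1.0]]
ft_force: [0.6, 2.8, 4.2]
grip_width: -0.0001
```

```bash
python3 m.py s3.png
```

```text
4.4833 [0.5586233  0.11768348 0.05842498] [1.02430779 1.97203366 3.23002238]
ball px 260.8095238095238 226.04761904761904 [0.0266 0.1897] green 267.9010989010989 220.58241758241758 [0.0334 0.1961]
```

View pics/s3.png

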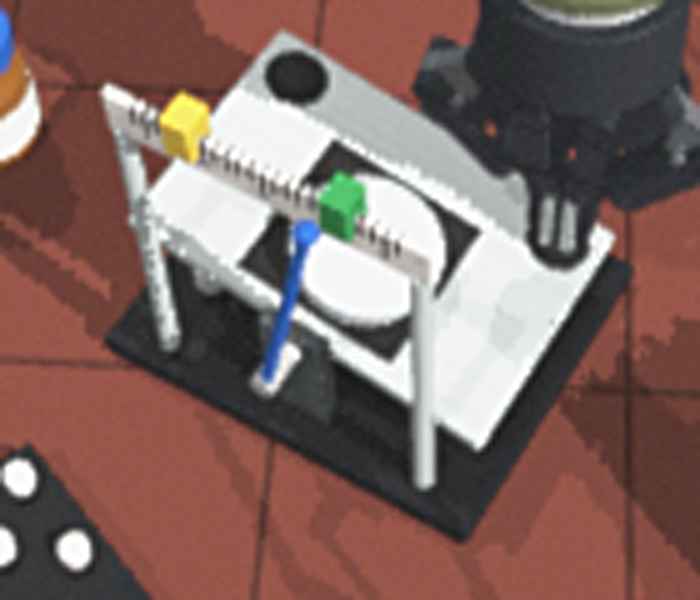

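```bash
python3 - <<'E'
from h import *
S=get_image("scene");T=get_image("top");save(T,"t3.png")
S0=cv2.imread("pics/scene0.png")[:,:,::-1];T0=cv2.imread("pics/top0.png")[:,:,::-1]
x=np.array([.8857,-.4643]);y=np.array([.4643,.8857])
def onx(im,u,v,X,O):
    o,d=ray(im,u,v);a=((O-o[:2])@x+X)/(d[:2]@x);p=o+a*d;return np.round([(p[:2]-O)@y,p[2]],4)
def mask(c,a,b,box):
    m=cv2.inRange(cv2.cvtColor(np.ascontiguousarray(c),cv2.COLOR_RGB2HSV),a,b);k=np.zeros_like(m);k[box[1]:box[3],box[0]:box[2]]=1;return m*k
OT=np.array([.5629,.0393]);OS=np.array([.5690,.0390])
# scene ball rest & now
for c in (S0,S["color"]):
    m=mask(c,(105,110,50),(125,255,255),(225,195,330,290));ys,xs=np.nonzero(m);k=ys<=ys.min()+4
    print("scene ball",xs[k].mean(),ys[k].mean(),onx(S,xs[k].mean(),ys[k].mean(),.08,OS))
for c in (T0,T["color"]):
    m=mask(c,(105,110,50),(125,255,255),(250,150,300,180));ys,xs=np.nonzero(m);
    if len(ys): 
        k=ys<=ys.min()+3;p=onz(T,xs[k].mean(),ys[k].mean(),.19);print("top ball",len(ys),xs[k].mean(),ys[k].mean(),(p[:2]-OT)@x,(p[:2]-OT)@y)
for nm,a,b in(("g",(45,90,40),(80,255,255)),("y",(20,120,100),(34,255,255))):
    m=mask(T0,a,b,(205,150,325,200));ys,xs=np.nonzero(m)
    for z in(.198,.192):
        p=onz(T,xs.mean(),ys.mean(),z);print(nm,z,(p[:2]-OT)@x,(p[:2]-OT)@y)
cv2.imwrite("pics/gz.png",cv2.resize(S["color"][195:245,220:300,::-1],None,fx=10,fy=10,interpolation=cv2.INTER_CUBIC))
cv2.imwrite("pics/tz3.png",cv2.resize(T["color"][150:210,230:330,::-1],None,fx=8,fy=8,interpolation=cv2.INTER_CUBIC))
# predicted scene pixel of box corners for candidate
E
```

```text
scene ball 247.8095238095238 218.85714285714286 [0.0016 0.197 ]
scene ball 260.7826086956522 226.08695652173913 [0.0276 0.1951]
top ball 23 280.5 165.71428571428572 0.08151445568157623 0.0021780753911352017
top ball 30 268.5 160.71428571428572 0.08022583359694503 0.02787829529854688
g 0.198 0.06395171494046817 0.032222281033807545
g 0.192 0.06531506774459866 0.03291269057835911
y 0.198 0.06511567411086756 -0.027578285384193907
y 0.192 0.06648626692510963 -0.027259844819783868
```

View pics/gz.png

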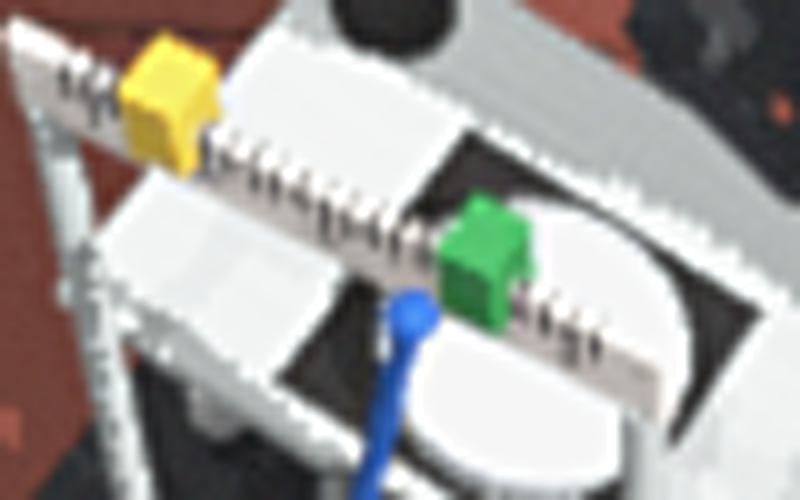

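View pics/tz3.png

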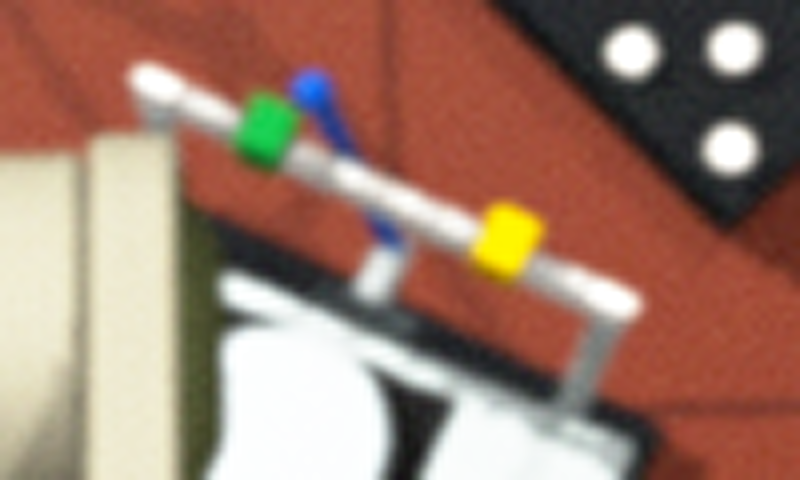

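```bash
python3 - <<'E'
from h import *
S=get_image("scene")
x=np.array([.8857,-.4643]);y=np.array([.4643,.8857]);OS=np.array([.5690,.0390])
# which y puts the front face corners where seen: corners (zoom) top-left(440,255) top-right(505,280?) bottom-left(442,305) bottom-right(503,332)
for nm,u,v in(("TL",440,255),("BL",442,305),("TR",503,285),("BR",503,332),("ball",412,314),("barL",8,25),("barR",660,370)):
    o,d=ray(S,220+u/10-.5,195+v/10-.5)
    X=.08 if nm=="ball" else .0675 if "bar" in nm else .0745
    a=((OS-o[:2])@x+X)/(d[:2]@x);p=o+a*d;print(nm,(p[:2]-OS)@y,p[2])
E
```

```text
TL 0.030160503336869603 0.20826017179110456
BL 0.029673929416833566 0.1928734548272899
TR 0.04243659031951112 0.20882413988543602
BR 0.041825679148369085 0.19418118265956164
ball 0.02742016918057564 0.19558904164579216
barL -0.06465255794375542 0.1991440723682697
barR 0.06809922135857714 0.19415592699042927
```

>>> jog_arm:
  travel:
    - [0, 0, -0.001]
    - [0, 0, -0.001]
    - [0, 0, 0]
    - [0, 0, 0]
  dr:
    - [0, 0, 0]
    - [0, 0, 0]
    - [0, 0, 0]
    - [0, 0, 0]

```text
time_s: 4.97
position: [0.5586, 0.1176, 0.0563]
tool_rot: [[-0.965, 0.263, 0.0], [0.263, 0.965, -0.0], [-0.0, 0.0, -1.0]]
ft_force: [1.4, 3.0, 3.7]
grip_width: -0.0001
```

```bash
python3 - <<'E'
from h import *
S=get_image("scene");T=get_image("top");s=observe();print(s["time_s"],s["position"],s["ft_force"])
x=np.array([.8857,-.4643]);y=np.array([.4643,.8857])
def mask(im,a,b,box):
    m=cv2.inRange(cv2.cvtColor(im["color"],cv2.COLOR_RGB2HSV),a,b);k=np.zeros_like(m);k[box[1]:box[3],box[0]:box[2]]=1;return np.nonzero(m*k)
r=[]
for im,bx in((T,(250,150,300,180)),(S,(225,195,330,290))):
    ys,xs=mask(im,(105,110,50),(125,255,255),bx);k=ys<=ys.min()+4;b=(xs[k].mean(),ys[k].mean())
    ys,xs=mask(im,(45,90,40),(80,255,255),bx);g=(xs.mean(),ys.mean());r.append((b,g))
    print(b,g,"diff along y",(onz(im,*g,.190 if im is S else .196)-onz(im,*b,.186))[:2]@y)
b=tri((T,*r[0][0]),(S,*r[1][0]));g=tri((T,*r[0][1]),(S,*r[1][1]));print(b,g,(g-b)[:2]@y,(g-b)[:2]@x)
cv2.imwrite("pics/gz4.png",cv2.resize(S["color"][195:245,220:300,::-1],None,fx=10,fy=10,interpolation=cv2.INTER_CUBIC))
cv2.imwrite("pics/tz4.png",cv2.resize(T["color"][150:210,230:330,::-1],None,fx=8,fy=8,interpolation=cv2.INTER_CUBIC))
# project box model for check: corners of green for yg relative to ball, scene
E
```

```text
5.0667 [0.55856085 0.11763288 0.05634299] [1.69531985 2.99832247 4.31874843]
(np.float64(267.0), np.float64(160.1578947368421)) (np.float64(262.96153846153845), np.float64(165.8653846153846)) diff along y 0.0009110195220132938
(np.float64(263.0), np.float64(227.3684210526316)) (np.float64(267.97752808988764), np.float64(220.48314606741573)) diff along y 0.001297484789858712
[0.64917219 0.02942042 0.1860971 ] [0.6369322  0.03737153 0.18943459] 0.0013592679626383312 -0.01453265081125526
```

View pics/gz4.png

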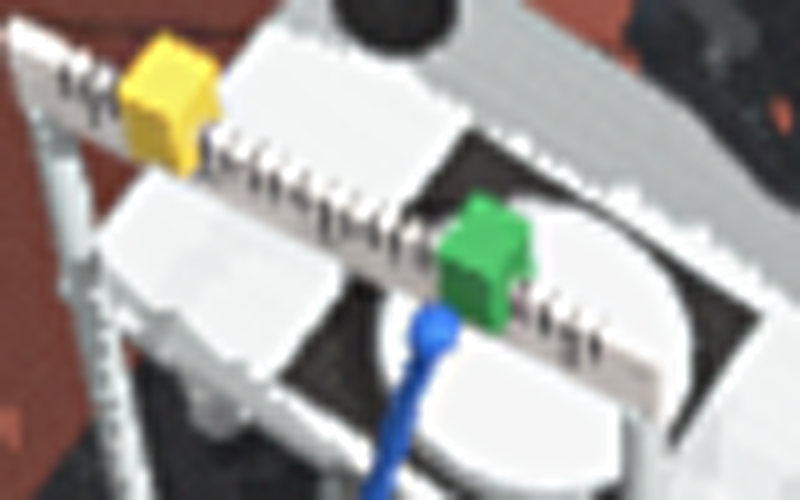

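View pics/tz4.png

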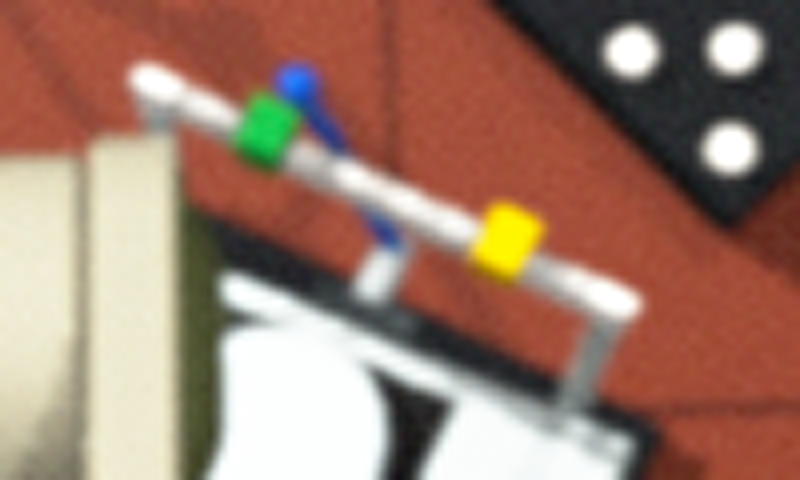

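Both views put the pointer 1 to 1.4 mm short of the mark's middle. I'll nudge 0.3 mm and hold about a second.

>>> jog_arm:
  travel:
    - [0, 0, -0.0003]
    - [0, 0, 0]
    - [0, 0, 0]
    - [0, 0, 0]
    - [0, 0, 0]
    - [0, 0, 0]
    - [0, 0, 0]
    - [0, 0, 0]
    - [0, 0, 0]
    - [0, 0, 0]
    - [0, 0, 0]
    - [0, 0, 0]
    - [0, 0, 0]
    - [0, 0, 0]
    - [0, 0, 0]
  dr:
    - [0, 0, 0]
    - [0, 0, 0]
    - [0, 0, 0]
    - [0, 0, 0]
    - [0, 0, 0]
    - [0, 0, 0]
    - [0, 0, 0]
    - [0, 0, 0]
    - [0, 0, 0]
    - [0, 0, 0]
    - [0, 0, 0]
    - [0, 0, 0]
    - [0, 0, 0]
    - [0, 0, 0]
    - [0, 0, 0]

```text
time_s: 6.32
position: [0.5585, 0.1176, 0.0561]
tool_rot: [[-0.965, 0.263, 0.0], [0.263, 0.965, -0.0], [-0.0, 0.0, -1.0]]
ft_force: [1.9, 2.2, 4.5]
grip_width: -0.0002
```

```bash
python3 m.py s5.png
```

```text
6.3667 [0.55848691 0.11765188 0.05601535] [0.65184676 1.59458145 5.32116632]
ball px 263.1 227.8 [0.031  0.1879] green 267.94444444444446 220.53333333333333 [0.0335 0.1963]
```

>>> jog_arm:
  travel:
    - [0, 0, 0.0015]
    - [0, 0, 0.002]
    - [0, 0, 0.002]
    - [0, 0, 0.002]
    - [0, 0, 0.002]
    - [0, 0, 0.002]
    - [0, 0, 0.002]
    - [0, 0, 0.003]
    - [0, 0, 0.005]
    - [0, 0, 0.01]
    - [0, 0, 0.02]
    - [0, 0, 0.03]
    - [0, 0, 0.03]
    - [0, 0, 0.03]
    - [0, 0, 0.03]
    - [0, 0, 0]
    - [0, 0, 0]
  dr:
    - [0, 0, 0]
    - [0, 0, 0]
    - [0, 0, 0]
    - [0, 0, 0]
    - [0, 0, 0]
    - [0, 0, 0]
    - [0, 0, 0]
    - [0, 0, 0]
    - [0, 0, 0]
    - [0, 0, 0]
    - [0, 0, 0]
    - [0, 0, 0]
    - [0, 0, 0]
    - [0, 0, 0]
    - [0, 0, 0]
    - [0, 0, 0]
    - [0, 0, 0]

```text
time_s: 7.78
position: [0.5588, 0.1177, 0.2296]
tool_rot: [[-0.965, 0.263, 0.004], [0.263, 0.965, -0.0], [-0.004, 0.001, -1.0]]
ft_force: [-1.0, -0.0, -1.6]
grip_width: 0.0002
```

```bash
python3 m.py s6.png
```

```text
7.8333 [0.5581874  0.11768098 0.22789448] [-0.32633981  0.04830232 -0.00471134]
ball px 247.8095238095238 218.85714285714286 [0.0003 0.1915] green 267.94444444444446 220.53333333333333 [0.0335 0.1963]
```

View pics/s6.png

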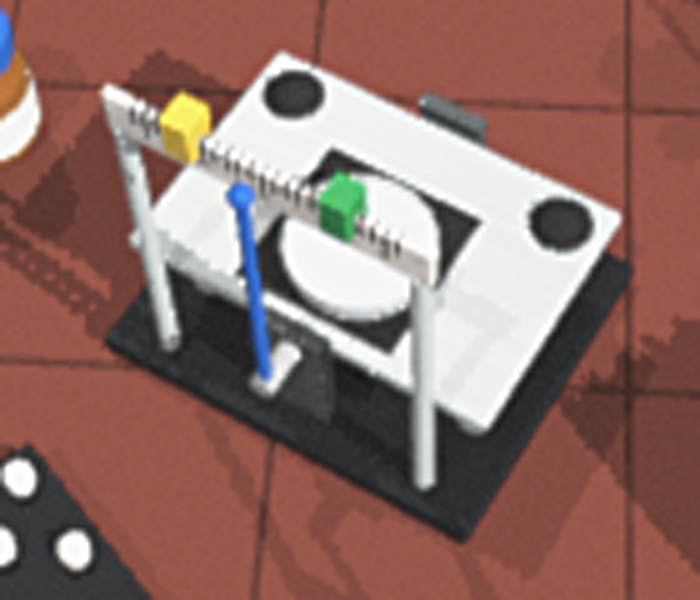

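The pointer is back at its starting pixel (247.8, 218.9), the dish is in place, and the arm is clear.

```bash
python3 -c "
from rig import close_job;print(close_job())"
```

```text
the job is handed in; nothing more can be done
None
```

I pressed the black pad on the green mark's side (the stage's left corner) with the closed fingertips and handed the job in after 7.8 s.

- **Press:** I went down in small steps until the blue pointer stood level with the green mark. It was about 31 mm along the scale, with the mark's middle at roughly 31.5–32.5 mm. It never passed the mark's middle in any picture. The pad force was about 5 N.
- **Hold:** I held it there for about 1.3 s.
- **Release:** I let the corner up under control and raised the tool to z = 0.23 m.

**Last checks:** In the final scene picture the pointer is at the same pixel as before the press, (247.8, 218.9), so it is back at the middle. The dish lies on the plate where it was, the other corner was not touched, and the wrist force reads about 0.

**Disagreements:** The two fixed cameras differed by up to about 6–7 mm on pad positions. Estimates of the green mark's middle ranged from 30 to 34 mm, so I set the final level by comparing pointer and mark directly in both views. Before the last 0.3 mm nudge, that put the pointer 0.9 to 1.4 mm short of the mark's middle. After the nudge I checked the level in the scene view only.

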